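# Pull the finned servo drive from its docking rail and hold it tipped for inspection

## Robot

A 7-joint arm with a two-finger parallel gripper is mounted at the origin on the work surface. World frame = base frame: x ahead of the robot, y to its left, z up, the work surface at z = 0. Lengths are in m, angles in rad, forces in N, time in s.
With the tool pointing down it reaches from about 0.35 to 0.9 m from the base axis. Payload 19.9 kg.
Tool frame: the origin (TCP) lies midway between the tips of the shut fingers; the grasp point (between the pads) lies 19 mm behind it; z points along the fingers, y is the line along which they close (so a half turn about z gives the same grasp; the last joint's range is limited). The gripper opens to 85 mm and grips with 20 to 120 N. Pads are 22 mm wide; open, the fingers measure 114 mm over their backs; the gripper's body (76 mm by 85 mm) begins 54 mm behind the grasp point. The pads swing forward as they close: fully open they stand 13 mm farther back than shut.
Start: joints at [-1.258, 0.417, -0.01, 1.614, 0.005, 1.111, -0.053], TCP at [0.217, 0.586, 0.231] pointing down, gripper open.
Joint ranges: [-2.81, 2.81], [-0.39, 2.02], [-1.27, 1.25], [0.06, 2.57], [-1.19, 4.33], [0.19, 2], [-2.82, 2.82]. Speed limits (rad/s): [1.89, 1.89, 2.39, 2.39, 3.01, 3.01, 3.01].

## Interface

Orientations are given as a rotation vector (axis times angle).
In Python, from workcell import manip, eyes, workorder gives the robot as it stands.
- The arm moves only by the tool jog_arm, never from a script. Its argument "moves" is a list of rows, each a list of 5 numbers: the shift along the tool's x, y, z in m, then the turn about the tool's z in rad, then the closure, from 0 (fully open) to 1 (shut). In form: [[x, y, z, roll, hand], ...]. A call has 1 to 12 rows; each row shifts and turns the commanded pose from where the row before left it, along the tool's axes as they then stand; what a row does not reach is not made up. A row lasts 1/12 s, in which the tool goes at most 41.7 mm and 7.16 degrees, less where a joint would pass 70% of its speed; a pose out of reach is approached as far as the arm can. A call is refused whole if a number of a shift passes 0.0417 or a number of a turn 0.125, either way. A call with a gripper value outside its range is refused whole. The fingers move at their own pace and stop on an object; the grip force is fixed at half the most. Time passes only in rows, so rows that do not move let the fingers close. It gives the time, the measured TCP pose, the force, the opening and the grip force at its end, in the units of the state.
- manip.state(): the state, without advancing time (a new reading comes with each control period).
- eyes.capture(name): name is "scene" or "top" or "wrist"; returns the picture (400x640x3 uint8, blue, green, red); there is no depth.
- eyes.camera_params(name): a dict with "K" (3x3 intrinsics, pixels), "extrinsics" (4x4, takes a point from world to camera coordinates). Camera axes: x right, y up, looking along -z (the intrinsics and any distortion apply to the point x, -y, -z); pixel columns grow to the right and rows downward; lengths in m; the calibration is good to about 2 mm. A picture is of the moment at which its call begins: read the wrist's pose just before it. camera_params takes no time and is no camera call; for the wrist camera it gives the pose at the moment of the call.
- workorder.close_job(): hands the job in; it is judged then, once.
The state is a dict: "clock": time; "joint_pos": joint angles; "qvel": joint speeds; "joint_torque": joint torques, N m; "position": TCP position; "tool_rot": TCP orientation; "ft_force": force on the tool from outside, world axes, zero at the start; "ft_torque": the same for the moment, N m; "finger_gap": finger opening in m; "gripper_force": force on a finger pad.
Only numpy, scipy, OpenCV 4.12 (cv2) and the standard library are available. Lean on these libraries where they do the work, as an engineer would, in place of code of your own. Each camera call takes 0.05 s, during which the arm holds its last target. There are 200 camera calls.

## Task

Three plug-in modules stand clipped on the aluminium docking rail. Draw the one with the cooling fins straight up off the rail, against its sprung catches, then tip it over by about 45 degrees so that its finned face looks up, and finish while still holding it steady like that in the gripper, above the rail and with all of it at least 15 cm above the bench. Leave the other two modules seated and do not disturb the other things on the bench.

Things in the scene. Friction and masses are not known exactly. Their poses are not given: they have to be found in the camera images.
- drive: Grey module with six aluminium fins on its +x face (far from the robot), terminals on -x. Origin: centre of the foot's underside; z up, y along the rail. Foot 60 (x) x 24 (y), z 0-30 mm; body 76 x 30, z 30-110 mm, flat parallel sides y = +-15 mm to grip from above; fins x 38-54, terminals x -38 to -46 mm. 0.24-0.39 kg, centre of mass at z = 65 mm. Seated in any one seat; 1 mm play.
- rail: Fixed docking rail, 300 (y) x 110 (x) mm. Origin: centre of its underside, on the bench. Channel cheeks to 34 mm high; seats at y = -90, 0, 90 mm, floor 8 mm above the bench. Two small sprung catches per seat (at its x sides, below 30 mm) hold a module's foot: pulling it straight up takes about 8-15 N (weight included) over the first 10 mm, then its weight only; the foot is clear when lifted 27 mm.
- low_module: Neighbour module without fins, 80 mm high, the same foot and the same 76 x 30 mm body, flat top. Seated in one of the other seats. Origin: centre of the underside of its foot. To be left seated.
- dial_module: Neighbour module without fins, 100 mm high with a round black dial of 24 mm diameter on top (114 mm in all), the same foot and body. Seated in one of the other seats. Origin: centre of the underside of its foot. To be left seated.
- mouse: Bystander: black computer mouse 105 x 60 x 32 mm, origin under its centre.
- screwdriver: Bystander: screwdriver lying on the bench.
- mug: Bystander: white mug, 80 mm across, 92 mm high, origin under its centre.
- screw_jar: Bystander: small jar, 52 mm across, 65 mm high, origin under its centre.
- parts_box: Bystander: closed cardboard box 90 x 130 x 45 mm, origin under its centre.
- wrench: Bystander: wrench lying on the bench.
Things that resemble listed ones, but are neither listed nor needed, are in the scene too. What is shaped like the drive but turquoise is not meant.

How it is judged:
On the way:
1. the finned drive has been drawn straight up, clear of the rail (z of drive in the frame of rail above 0.045 m and angle between drive's own z axis and vertical below 0.44 rad), for 0.1 s.
At the end, for the whole second after the job is handed in: Drive held steady in the gripper, off rail and neighbours, origin over 150 mm above the bench and within 300 mm (plan view) of the rail centre; its x axis (fins) 27.5 to 62.5 deg from straight up, y axis level within 17 deg; both other modules within 8 mm of where they were (angle between drive's own x axis and vertical between 0.48 and 1.09 rad and angle between drive's own y axis and vertical between 1.27 and 1.87 rad and height (world z) of drive above 0.15 m and horizontal distance between drive and rail below 0.3 m and contact force between drive and the fingers above 2 N and contact force between drive and rail below 0.1 N and contact force between drive and low_module below 0.1 N and contact force between drive and dial_module below 0.1 N and linear speed of drive below 0.03 m/s and angular speed of drive below 0.15 rad/s and distance of each of low_module, dial_module from where it was at the start of the episode below 0.008 m); the arm keeps its last pose, push and grip.
It fails at once if a neighbouring module was pulled out of its seat (distance of any of low_module, dial_module from where it was at the start of the episode above 0.015 m).
It fails at once if another thing on the bench was pushed away (distance of any of mouse, screwdriver, mug, screw_jar, parts_box, wrench from where it was at the start of the episode above 0.03 m).
It also fails if it takes over 42 s, if anything falls off the work surface, if the arm or the gripper's body presses on something with over 40 N, if the wrist force passes 120 N, or if a joint passes its speed limit or range.

## Working session

There is one attempt and no reset: what is moved stays moved. The work goes in short steps, Python scripts to look and compute and a tool call to move; the robot and the scene stay as the last step left them, time stands still between calls to the robot, and variables do not carry over. Pictures are saved under pics/ and viewed, at most 10 in all, crops included, and the job is handed in when it is done.

Besides the shell and the picture viewer there is one more tool, called in YAML: its name, and indented under it one key for each argument. jog_arm: Moves the arm, as the interface text tells. Its arguments: {"type":"object","properties":{"moves":{"type":"array","items":{"type":"array","items":{"type":"number"}}}},"required":["moves"]}

```bash
mkdir -p pics; python3 - <<'E'
from workcell import manip, eyes
import cv2, numpy as np
s=manip.state(); print(s['clock'],s['position'],s['tool_rot'],s['finger_gap'])
for n in("scene","top"):
    cv2.imwrite(f"pics/{n}0.png",eyes.capture(n)); p=eyes.camera_params(n); print(n,p)
E
```

```text
0.0 [0.21645642 0.58596167 0.23064642] [-5.52855012e-01 -3.09245634e+00  1.91567400e-03] 0.08535823270333152
scene {'K': array([[386.21756504,   0.        , 319.4073035 ],
       [  0.        , 386.21756504, 194.26253129],
       [  0.        ,   0.        ,   1.        ]]), 'extrinsics': array([[ 0.87507785,  0.48390271, -0.00877003, -0.4975923 ],
       [-0.31356783,  0.58066525,  0.7513342 ,  0.12371395],
       [ 0.36866511, -0.65472592,  0.65986363, -1.20259062],
       [ 0.        ,  0.        ,  0.        ,  1.        ]])}
top {'K': array([[470.2183619 ,   0.        , 320.68987655],
       [  0.        , 470.2183619 , 203.29779725],
       [  0.        ,   0.        ,   1.        ]]), 'extrinsics': array([[-0.02590433, -0.99933713,  0.0255788 ,  0.01129329],
       [ 0.99429022, -0.023107  ,  0.10417786, -0.54223634],
       [-0.10351775,  0.02813141,  0.9942297 , -1.27192263],
       [ 0.        ,  0.        ,  0.        ,  1.        ]])}
```

View pics/top0.png

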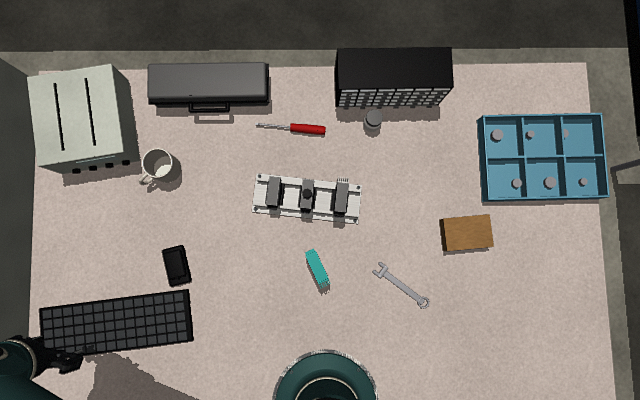

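View pics/scene0.png

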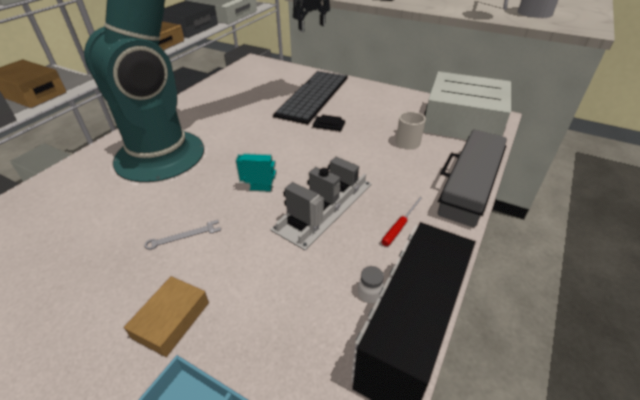

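Top view: three modules stand on the rail at about (273,192), (307,194) and (341,197). The middle one has the dial. The right one shows stripes at its far end (342,182), so it looks like the finned drive. The turquoise look-alike at (317,268) is excluded. I'll confirm with an enlarged crop.

```bash
python3 - <<'E'
import cv2, numpy as np
t=cv2.imread("pics/top0.png")[165:235,245:370]; s=cv2.imread("pics/scene0.png")[145:250,265:380]
t=cv2.resize(t,None,fx=6,fy=6,interpolation=cv2.INTER_CUBIC)[:, :750]; 
s=cv2.resize(s,(400,365))
t=cv2.resize(t,(800,448)); cv2.imwrite("pics/c_top.png",t); cv2.imwrite("pics/c_scene.png",s)
E
```

```text
(no output)
```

View pics/c_top.png

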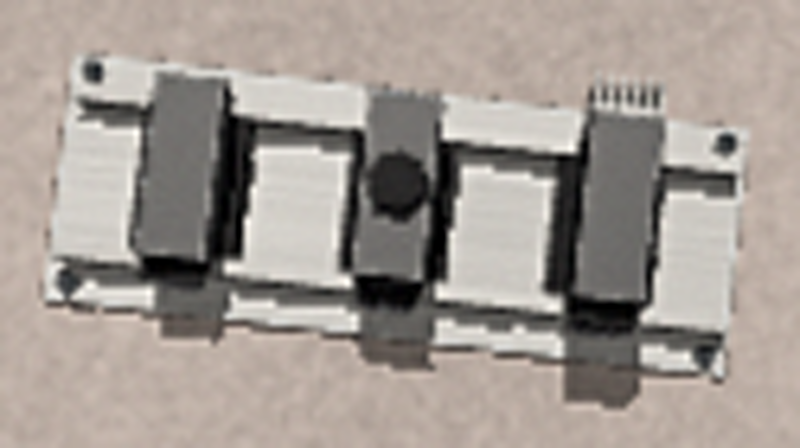

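View pics/c_scene.png

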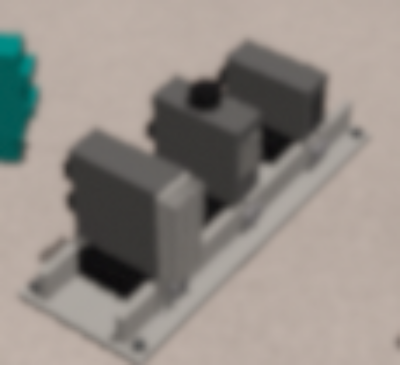

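The crop confirms it: six bright fins at top-view (342,180) on the grey right-hand module. The middle one is the dial module at (307,194), and the left one at (273,192) is low and plain. Next I locate the drive and rail.

```bash
cat > h.py <<'E'
import numpy as np
from scipy.spatial.transform import Rotation as R
from workcell import manip, eyes
def cast(name,uv,z):
    p=eyes.camera_params(name); E=p['extrinsics']; Ri=E[:3,:3].T; c=-Ri@E[:3,3]
    out=[]
    for u,v in uv:
        d=np.linalg.inv(p['K'])@[u,v,1]; d=Ri@(d*[1,-1,-1]); out.append(c+d*(z-c[2])/d[2])
    return np.array(out)
def proj(name,P):
    p=eyes.camera_params(name); E=p['extrinsics']; q=np.asarray(P)@E[:3,:3].T+E[:3,3]; q=q*[1,-1,-1]; q=q@p['K'].T
    return q[:,:2]/q[:,2:]
def tool():
    s=manip.state(); return np.array(s['position']), R.from_rotvec(s['tool_rot']).as_matrix(), s
E
python3 - <<'E'
from h import *
f=lambda a:np.array(a)/6.4+[245-.42,165-.42]
d=cast("top",f([(590,112),(663,115),(645,300),(575,295)]),.118)
r=cast("top",f([(75,55),(748,130),(722,378),(45,303)]),.008)
for n,q in(("drive",d),("rail",r)):
    print(n,q.round(4).tolist(),"ctr",q.mean(0).round(4))
    xa=(q[0]+q[1]-q[2]-q[3])/2; ya=(q[0]+q[3]-q[1]-q[2])/2
    print(" lenx",np.linalg.norm(xa),"yaw",np.degrees(np.arctan2(xa[1],xa[0])),"leny",np.linalg.norm(ya),"yaw",np.degrees(np.arctan2(-ya[0],ya[1])))
    if n=="rail":
        y=ya/np.linalg.norm(ya); print("seat -90:",(q.mean(0)-.09*y).round(4))
p,T,s=tool(); print(p,T.round(3).tolist())
E
```

```text
drive [[0.5872, -0.0425, 0.118], [0.5853, -0.072, 0.118], [0.5104, -0.0624, 0.118], [0.5131, -0.0343, 0.118]] ctr [ 0.549  -0.0528  0.118 ]
 lenx 0.07502496904161214 yaw -6.838788513310916 leny 0.028895016055513884 yaw -4.524732765438844
rail [[0.634, 0.1766, 0.008], [0.5941, -0.1192, 0.008], [0.4848, -0.1039, 0.008], [0.5247, 0.1909, 0.008]] ctr [0.5594 0.0361 0.008 ]
 lenx 0.11024936316830158 yaw -7.7045606187833755 leny 0.297985518549787 yaw -7.699971362956792
seat -90: [ 0.5473 -0.0531  0.008 ]
[0.21647708 0.58599151 0.23073722] [[-0.938, 0.346, -0.0], [0.346, 0.938, -0.001], [-0.0, -0.001, -1.0]]
```

jog_arm:
  moves:
    - [0,0,0,-0.11,0]
    - [0,0,0,-0.109,0]
    - [-0.0215,-0.0294,0,0,0]
    - [-0.0215,-0.0294,0,0,0]
    - [-0.0215,-0.0294,0,0,0]
    - [-0.0215,-0.0294,0,0,0]
    - [-0.0215,-0.0294,0,0,0]
    - [-0.0215,-0.0294,0,0,0]
    - [-0.0215,-0.0294,0,0,0]
    - [-0.0215,-0.0294,0,0,0]
    - [-0.0215,-0.0294,0,0,0]
    - [-0.0215,-0.0294,0,0,0]

```text
clock: 1.1
position: [0.3904, 0.2643, 0.2312]
tool_rot: [-0.211, -3.134, 0.0]
ft_force: [0.5, 1.3, 0.4]
finger_gap: 0.0852
gripper_force: 0.0
```

jog_arm:
  moves:
    - [-0.0215,-0.0294,0,0,0]
    - [-0.0215,-0.0294,0,0,0]
    - [-0.0215,-0.0294,0,0,0]
    - [-0.0215,-0.0294,0,0,0]
    - [-0.0215,-0.0294,0,0,0]
    - [-0.0215,-0.0294,0,0,0]
    - [-0.0215,-0.0294,0,0,0]
    - [-0.0215,-0.0294,0,0,0]
    - [-0.0215,-0.0294,0,0,0]
    - [-0.0215,-0.0294,0,0,0]
    - [0,0,0,0,0]
    - [0,0,0,0,0]

```text
clock: 2.1
position: [0.5637, -0.0562, 0.2308]
tool_rot: [-0.217, -3.133, 0.002]
ft_force: [-0.0, 1.5, 0.1]
finger_gap: 0.0859
gripper_force: 0.0
```

```bash
cat > m.py <<'E'
from h import *
import sys
p,T,s=tool(); x=np.array([.991,-.134,0]); y=np.array([.134,.991,0])
c=np.array([.548,-.053,0]); print("t",s['clock'],"tcp",p.round(4),"in drive x,y mm",((p-c)@x*1e3).round(1),((p-c)@y*1e3).round(1),"tooly yaw",np.degrees(np.arctan2(T[1,1],T[0,1])).round(2),"zaxis",T[:,2].round(3),"F",np.round(s['ft_force'],1),"gap",round(s['finger_gap'],4),"grip",s['gripper_force'])
E
python3 m.py; python3 -c "
from h import *; import cv2; cv2.imwrite('pics/w1.png',eyes.capture('wrist')); 
print(proj('wrist',[[.5873,-.0431,.118],[.5833,-.0729,.118],[.508,-.0627,.118],[.512,-.033,.118]]).round(1))"
```

```text
t 2.1 tcp [ 0.5637 -0.0562  0.2308] in drive x,y mm 16.0 -1.1 tooly yaw 82.09 zaxis [-0.001 -0.001 -1.   ] F [-0.   1.5  0.1] gap 0.0859 grip 0.0
[[338.  222. ]
 [301.  222.1]
 [299.  126.4]
 [339.2 126.3]]
```

View pics/w1.png

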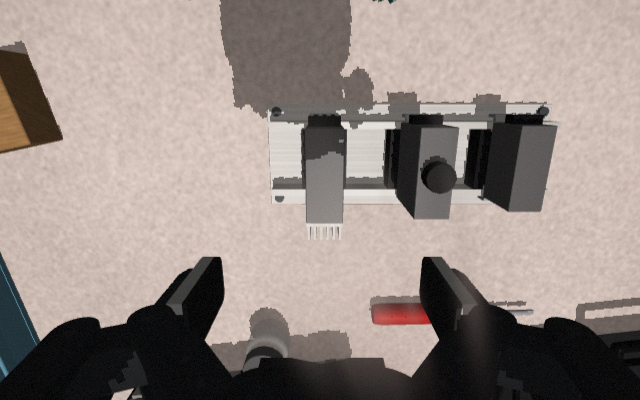

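Wrist view: the drive top spans columns 305–344, with its fin edge at row 222. I predicted 301–338, so the drive sits about 4 mm further toward +y. I'll shift that way and descend.

jog_arm:
  moves:
    - [0,0.004,0.02,0,0]
    - [0,0,0.03,0,0]
    - [0,0,0.03,0,0]
    - [0,0,0.03,0,0]
    - [0,0,0.024,0,0]
    - [0,0,0.02,0,0.3]
    - [0,0,0,0,0.45]
    - [0,0,0,0,0.45]
    - [0,0,0,0,0.45]

```text
clock: 2.9
position: [0.5647, -0.0497, 0.0786]
tool_rot: [0.21, 3.133, 0.0]
ft_force: [0.0, 0.7, -0.1]
finger_gap: 0.0471
gripper_force: 0.0
```

```bash
python3 m.py; python3 -c "
from h import *; import cv2; cv2.imwrite('pics/w2.png',eyes.capture('wrist'))"
```

```text
t 2.9 tcp [ 0.5647 -0.0497  0.0786] in drive x,y mm 16.1 5.5 tooly yaw 82.32 zaxis [ 0.001  0.    -1.   ] F [ 0.   0.7 -0.1] gap 0.0471 grip 0.0
```

View pics/w2.png

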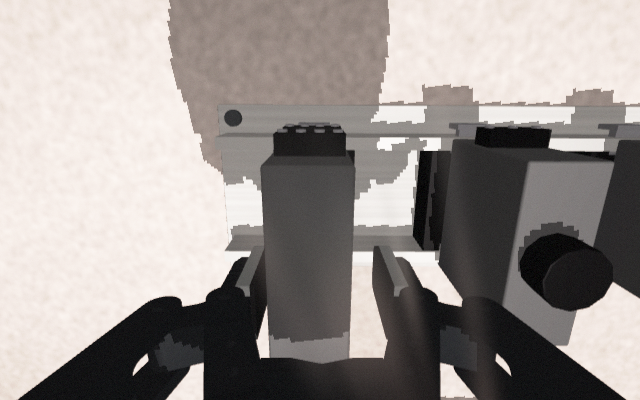

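The drive is centred at column ~309 and the fingers at ~320, so I shift −4 mm in tool y and then close.

jog_arm:
  moves:
    - [0,-0.004,0,0,0.45]
    - [0,0,0,0,0.45]
    - [0,0,0,0,0.6]
    - [0,0,0,0,0.6]
    - [0,0,0,0,0.7]
    - [0,0,0,0,1]
    - [0,0,0,0,1]
    - [0,0,0,0,1]

```text
clock: 3.62
position: [0.5639, -0.0542, 0.0778]
tool_rot: [0.212, 3.134, 0.0]
ft_force: [-0.6, -0.0, 6.3]
finger_gap: 0.0295
gripper_force: 59.7
```

```bash
python3 m.py
```

```text
t 3.6167 tcp [ 0.5639 -0.0542  0.0778] in drive x,y mm 15.9 1.0 tooly yaw 82.28 zaxis [ 0.001 -0.    -1.   ] F [-0.6 -0.   6.3] gap 0.0295 grip 59.67494487762451
```

Gripped: the gap is 29.5 mm and the side force is nil. Now I draw it up by 50 mm.

jog_arm:
  moves:
    - [0,0,-0.003,0,1]
    - [0,0,-0.003,0,1]
    - [0,0,-0.003,0,1]
    - [0,0,-0.004,0,1]
    - [0,0,-0.005,0,1]
    - [0,0,-0.006,0,1]
    - [0,0,-0.007,0,1]
    - [0,0,-0.008,0,1]
    - [0,0,-0.008,0,1]
    - [0,0,-0.005,0,1]
    - [0,0,0,0,1]
    - [0,0,0,0,1]

```text
clock: 4.62
position: [0.5637, -0.0541, 0.1296]
tool_rot: [0.211, 3.134, 0.0]
ft_force: [-0.4, -0.3, -3.0]
finger_gap: 0.0299
gripper_force: 60.2
```

```bash
python3 m.py; python3 -c "
from h import *; import cv2; a=eyes.capture('scene')[110:260,240:400];b=eyes.capture('wrist'); cv2.imwrite('pics/s3.png',np.hstack([cv2.resize(a,(426,400),interpolation=cv2.INTER_CUBIC),b[:,140:510]]))"
```

```text
t 4.6167 tcp [ 0.5637 -0.0541  0.1296] in drive x,y mm 15.7 1.0 tooly yaw 82.28 zaxis [ 0.001  0.    -1.   ] F [-0.4 -0.3 -3. ] gap 0.0299 grip 60.18215775489807
```

View pics/s3.png

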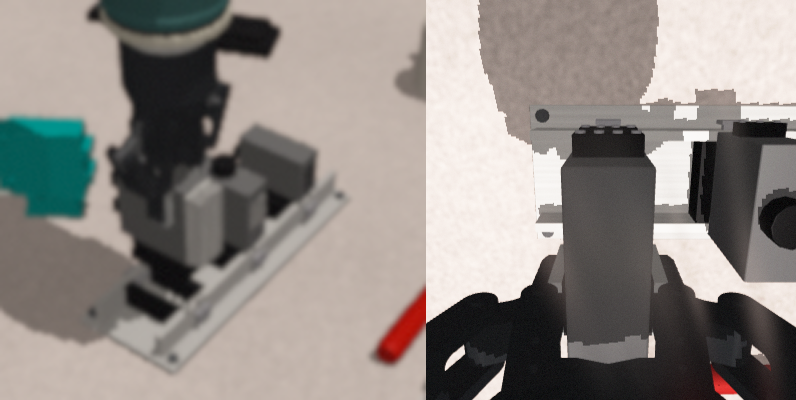

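The foot is about 51 mm up and upright (weight ≈3 N), so the draw condition is met. The moves can't tilt the tool. So I'll hook the foot's −x edge inside the fixed channel cheek and carry the grip around it in an arc, which makes the drive pivot between the pads. First I lower it partly.

jog_arm:
  moves:
    - [0,0,0.01,0,1]
    - [0,0,0.01,0,1]
    - [0,0,0.008,0,1]
    - [0,0,0.006,0,1]
    - [0,0,0,0,1]

```text
clock: 5.13
position: [0.5654, -0.0544, 0.0952]
tool_rot: [0.212, 3.131, -0.0]
ft_force: [4.8, -0.1, 6.5]
finger_gap: 0.0294
gripper_force: 61.9
```

jog_arm:
  moves:
    - [0.0065,0,-0.003,0,1]
    - [0.0065,0,-0.0025,0,1]
    - [0.0065,0,-0.002,0,1]
    - [0.007,0,-0.0015,0,1]
    - [0,0,0,0,1]

```text
clock: 5.55
position: [0.5381, -0.0507, 0.1047]
tool_rot: [0.212, 3.132, -0.0]
ft_force: [5.0, -1.1, 2.8]
finger_gap: 0.0294
gripper_force: 60.8
```

```bash
python3 m.py; python3 -c "
from h import *; import cv2; a=eyes.capture('scene')[110:260,240:400];b=eyes.capture('wrist'); cv2.imwrite('pics/s4.png',np.hstack([cv2.resize(a,(426,400),interpolation=cv2.INTER_CUBIC),b[:,140:510]]))"
```

```text
t 5.55 tcp [ 0.5381 -0.0507  0.1047] in drive x,y mm -10.1 0.9 tooly yaw 82.27 zaxis [ 0.003 -0.    -1.   ] F [ 5.  -1.1  2.8] gap 0.0294 grip 60.848636627197266
```

View pics/s4.png

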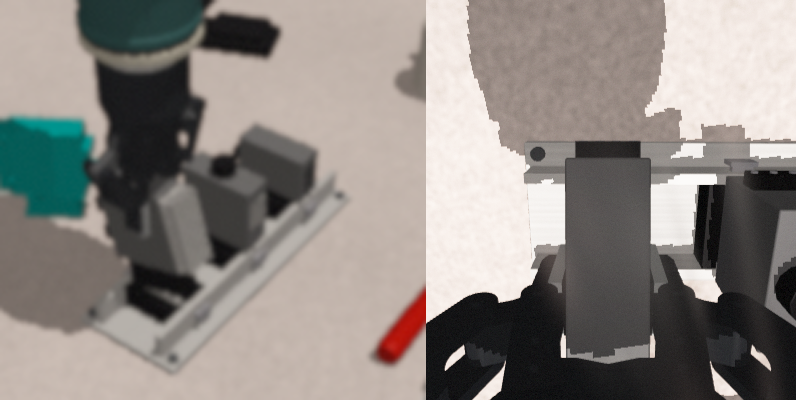

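It works: the drive now leans about 15° with the fins tilting up, at about 5 N. I continue the arc.

jog_arm:
  moves:
    - [0.007,0,-0.0013,0,1]
    - [0.007,0,-0.0007,0,1]
    - [0.007,0,-0.0002,0,1]
    - [0.007,0,0.0003,0,1]
    - [0,0,0,0,1]

```text
clock: 6.07
position: [0.5095, -0.0469, 0.106]
tool_rot: [0.212, 3.134, -0.0]
ft_force: [3.8, -0.3, 0.8]
finger_gap: 0.0296
gripper_force: 60.5
```

jog_arm:
  moves:
    - [0.007,0,0.0008,0,1]
    - [0.007,0,0.0012,0,1]
    - [0.007,0,0.0015,0,1]
    - [0.007,0,0.002,0,1]
    - [0,0,0,0,1]

```text
clock: 6.48
position: [0.4815, -0.0431, 0.1003]
tool_rot: [-0.211, -3.134, 0.0]
ft_force: [2.8, -1.2, 1.0]
finger_gap: 0.0295
gripper_force: 60.4
```

```bash
python3 m.py; python3 -c "
from h import *; import cv2; a=eyes.capture('scene')[110:260,220:380];b=eyes.capture('wrist'); cv2.imwrite('pics/s5.png',np.hstack([cv2.resize(a,(426,400),interpolation=cv2.INTER_CUBIC),b[:,140:510]]))"
```

```text
t 6.4833 tcp [ 0.4815 -0.0431  0.1003] in drive x,y mm -67.3 0.9 tooly yaw 82.28 zaxis [-0. -0. -1.] F [ 2.8 -1.2  1. ] gap 0.0295 grip 60.42397499084473
```

View pics/s5.png

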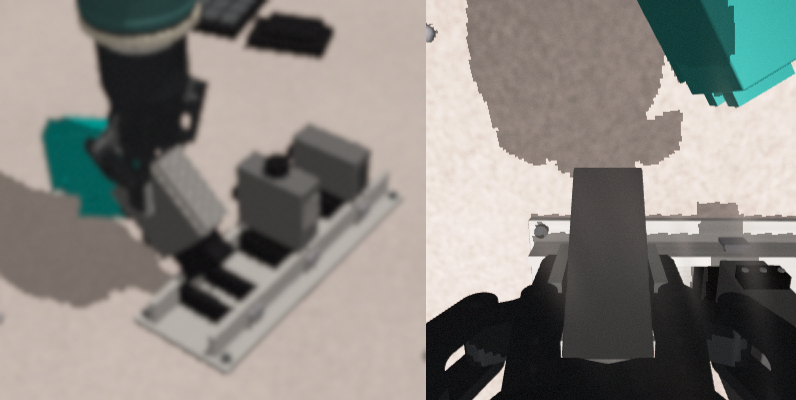

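About 45° of tilt. The grip travelled 83 mm on a 100 mm radius, which predicts roughly 47°. Now I lift it clear and centre it over the rail.

jog_arm:
  moves:
    - [0,0,-0.006,0,1]
    - [0,0,-0.014,0,1]
    - [0,0,-0.02,0,1]
    - [0,0,-0.022,0,1]
    - [0,0,-0.022,0,1]
    - [0,0,-0.022,0,1]
    - [0,0,-0.022,0,1]
    - [0,0,-0.022,0,1]
    - [0,0,-0.02,0,1]
    - [0,0,-0.014,0,1]
    - [0,0,-0.006,0,1]
    - [0,0,0,0,1]

```text
clock: 7.58
position: [0.4821, -0.0432, 0.2917]
tool_rot: [0.212, 3.133, 0.0]
ft_force: [0.0, -1.2, -3.8]
finger_gap: 0.0294
gripper_force: 59.9
```

jog_arm:
  moves:
    - [-0.006,0,0,0,1]
    - [-0.01,0,0,0,1]
    - [-0.012,0,0,0,1]
    - [-0.012,0,0,0,1]
    - [-0.01,0,0,0,1]
    - [-0.005,0,0,0,1]
    - [0,0,0,0,1]
    - [0,0,0,0,1]
    - [0,0,0,0,1]
    - [0,0,0,0,1]

```text
clock: 8.42
position: [0.536, -0.0504, 0.2908]
tool_rot: [0.211, 3.134, 0.0]
ft_force: [0.3, -0.3, -2.7]
finger_gap: 0.0298
gripper_force: 59.9
```

```bash
python3 m.py; python3 - <<'E'
from h import *; import cv2
sc=eyes.capture('scene'); p,T,s=tool(); g=p+[0,0,.019]
x=np.array([.991,-.134,0]); y=np.array([.134,.991,0]); z=np.array([0,0,1.])
# predicted side outline (y=-15) at several tilts, for measuring corner pixels
B=np.array([[-38,110],[38,110],[54,110],[54,30],[38,30],[30,0],[-30,0]])
for t in (35,45,55):
    c,n=np.cos(np.radians(t)),np.sin(np.radians(t)); X=c*x+n*z; Z=-n*x+c*z
    P=np.array([g+((a-15.5)*X+(b-89)*Z-15*y)*1e-3 for a,b in B]); print(t,"low z",P[:,2].min().round(3),proj('scene',P).round(0).astype(int).tolist())
cv2.imwrite('pics/s6.png',cv2.resize(sc[40:240,190:400],(798,760))[:600])
cv2.imwrite('pics/t6.png',eyes.capture('top'))
E
```

```text
t 8.4167 tcp [ 0.536  -0.0504  0.2908] in drive x,y mm -12.2 1.0 tooly yaw 82.28 zaxis [ 0.  0. -1.] F [ 0.3 -0.3 -2.7] gap 0.0298 grip 59.90158796310425
35 low z 0.211 [[266, 115], [288, 104], [293, 102], [313, 139], [308, 141], [313, 155], [295, 161]]
45 low z 0.215 [[268, 120], [286, 103], [290, 99], [315, 135], [310, 138], [317, 152], [301, 162]]
55 low z 0.222 [[270, 124], [284, 103], [287, 98], [315, 130], [311, 134], [320, 148], [307, 162]]
```

View pics/s6.png

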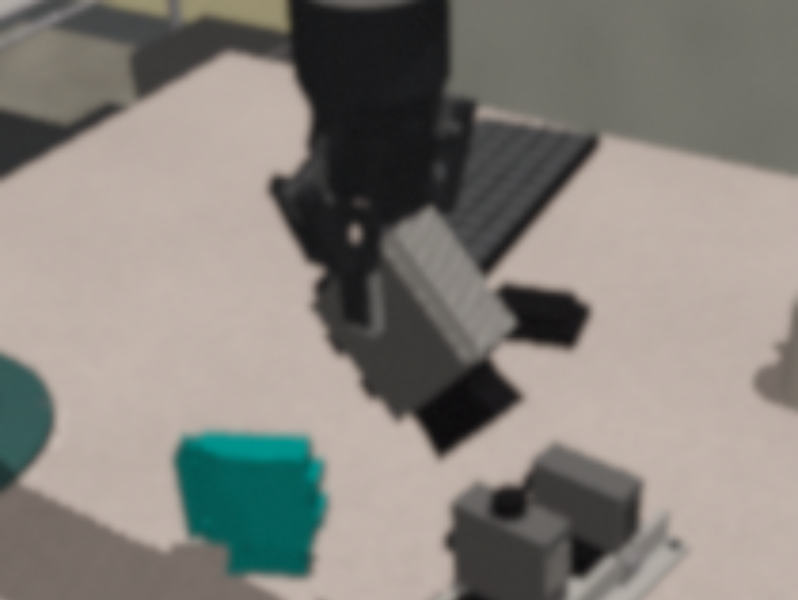

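The lifted drive's fin edge runs from (291,104) to (313,135) in the scene image, a slope of 1.43. The model gives 1.44 at 45°, so the tilt is right. The lowest point is about 0.21 m, the grip is 60 N, and both neighbours are still seated. Handing in.

```bash
python3 -c "
from workcell import workorder; print(workorder.close_job())"
```

```text
the job is handed in; nothing more can be done
None
```

I drew the finned drive straight up off the rail, tipped it about 45° with the fins up, and handed the job in (verdict not shown) with it held in a 60 N grip above the rail, its lowest point about 0.21 m above the bench and both neighbours still seated.

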